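# Lay out the condiment row of the serving line

### The job

Lay out the condiment row: stand the little steel sauce pot in the middle of the wooden trivet and put its lid on top of it, stand the salt shaker midway between the trivet and the napkin dispenser, and the pepper mill midway between the trivet and the sugar canister, both in line with the row. Stand the mustard jar squarely behind the middle of the trivet, on the side away from the robot, with a gap of about 20 mm to the trivet. Everything stands upright and released, and the blue fuel can and the foil cup stay where they are.

Things in the scene. Friction and masses are not known exactly. Their poses are not given: they have to be found in the camera images.
- trivet: Square slatted wooden trivet, 110 x 110 mm, 8 mm high, fixed to the table: the middle of the row. Origin at the centre of its underside, on the table (z = 0). Its y axis runs along the row, through the centres of the napkin dispenser and the sugar canister; its x axis points squarely away from the row, to the side away from the robot (yaw within 0.25 rad of the robot's x).
- dispenser: Steel box-shaped napkin dispenser with white paper in the slot on top, 80 mm across the row, 70 mm along it (turned by up to 0.15 rad), 89 mm high, fixed. Origin at the centre of its underside. It stands at one end of the row, its centre 220 mm from the trivet's centre; which end differs from start to start.
- canister: Round white ceramic sugar canister with a blue band and small blue knob, 78 mm diameter, 91 mm high overall, fixed. Origin at the centre of its underside. It stands at the other end of the row, its centre 220 mm from the trivet's centre.
- pot: Small open steel sauce pot, round, 60 mm outer diameter at the rim (58 mm at the foot), 52 mm high, wall 3 mm (54 mm inside at the rim), about 140 g, loose, upright. Origin at the centre of its underside, z up.
- lid: Steel lid of the sauce pot, lying right way up: a boss 44 mm diameter, 5 mm high below, a disc 66 mm diameter from 5 to 9 mm, and a black round knob 18 mm diameter from 9 to 33 mm. About 80 g, loose. Origin at the centre of the underside of the boss, z up. Seated, the boss drops inside the pot's mouth, the disc rests on the rim and the lid's origin is 47 mm above the pot's origin.
- salt: Salt shaker: plain glass cylinder with white salt inside and a steel cap, 42 mm diameter (43 mm at the cap), 85 mm high, about 150 g, loose, upright. Origin at the centre of its underside, z up.
- mill: Pepper mill of dark wood, turned, 115 mm high, the tallest thing: foot 50 mm diameter up to 40 mm, a waist 38 mm diameter from 60 to 92 mm above its underside, head 46 mm diameter. About 180 g, loose, upright. Origin at the centre of its underside, z up.
- jar: Closed amber glass mustard jar with a paper label and a brass-coloured cap, 56 mm diameter, 70 mm high, about 200 g, loose, upright. Origin at the centre of its underside, z up.
- fuel_can: Bystander to leave alone: blue fuel can with a bare steel top and a small brass cap in its middle, 66 mm diameter, 58 mm high, about 280 g, loose, standing among the things. Origin at the centre of its underside.
- foil_cup: Bystander to leave alone: small open aluminium foil cup, 60 mm diameter at the rim, 44 mm at the foot, 28 mm high, about 40 g, loose, standing behind the row, on the robot's left of the trivet. Origin at the centre of its underside.
Not all that is in view belongs to the job. There is more than one size of the trivet; the job needs the largest. What is shaped like the salt but purple is not meant.

How it is judged:
At the end, for the whole second after the job is handed in: Pot on trivet within 12 mm of centre, lid seated on it (within 8 mm); salt and mill each on its own side, 95-125 mm from the trivet's centre, within 15 mm of the row line; jar 86-120 mm behind the trivet's centre, within 15 mm sideways; all upright (0.1 rad), at rest (horizontal distance between pot and trivet below 0.012 m and z of pot in the frame of trivet between 0.004 and 0.012 m and angle between each of pot, lid, salt, mill, jar's own z axis and vertical below 0.1 rad and horizontal distance between lid and pot below 0.008 m and z of lid in the frame of pot between 0.043 and 0.051 m and horizontal distance between salt and trivet between 0.095 and 0.125 m and x of salt in the frame of trivet between -0.015 and 0.015 m and horizontal distance between salt and dispenser below 0.15 m and height (world z) of each of salt, mill, jar below 0.006 m and horizontal distance between mill and trivet between 0.095 and 0.125 m and x of mill in the frame of trivet between -0.015 and 0.015 m and horizontal distance between mill and canister below 0.15 m and x of jar in the frame of trivet between 0.086 and 0.12 m and y of jar in the frame of trivet between -0.015 and 0.015 m and linear speed of each of pot, lid, salt, mill, jar below 0.02 m/s); the robot touches nothing.
It fails at once if the fuel can is moved by more than 20 mm (distance of fuel_can from where it was at the start of the episode above 0.02 m).
It fails at once if the foil cup is moved by more than 20 mm (distance of foil_cup from where it was at the start of the episode above 0.02 m).
It also fails if it takes over 134 s, if anything falls off the work surface, if the arm or the gripper's body presses on something with over 40 N, if the wrist force passes 120 N, or if a joint passes its speed limit or range.

### The arm

A 7-joint arm with a two-finger parallel gripper is mounted at the origin on the work surface. World frame = base frame: x ahead of the robot, y to its left, z up, the work surface at z = 0. Lengths are in m, angles in rad, forces in N, time in s.
With the tool pointing down it reaches from about 0.425 to 0.925 m from the base axis. Payload 6.8 kg.
Tool frame: the origin (TCP) lies at the very end of the fingers, on their centre line; the grasp point (between the pads) lies r.grasp_offset behind it (r.grasp_offset is the distance from the TCP to the grasp point, in m); x points along the fingers, z is the direction in which the jaws open and shut, and the axes are right-handed (so a half turn about x gives the same grasp; the last joint's range is limited). The gripper opens to 85 mm and grips with 20 to 120 N. Pads are 22 mm wide; open, the fingers measure 114 mm over their backs; the gripper's body (76 mm by 85 mm) begins 54 mm behind the grasp point. The pads swing forward as they close: fully open they stand 13 mm farther back than shut.
Start: joints at [1.117, 0.477, 0.022, 1.555, -0.011, 1.109, -0.083], TCP at [0.229, -0.635, 0.231] pointing down, gripper open.
Joint ranges: [-2.96, 2.96], [-0.34, 2.1], [-1.41, 1.46], [0.24, 2.44], [-1.37, 4.51], [0.17, 1.92], [-2.96, 2.96]. Speed limits (rad/s): [2.39, 2.39, 3.14, 3.14, 3.14, 3.14, 3.14].

### API

Orientations are given as a rotation vector (axis times angle).
In Python, from rig import r, capture gives the robot as it stands.
- The arm moves only by the tool play_rows, never from a script. Its argument "series" is a list of rows, each a list of 7 numbers: the opening, from 0 (shut) to 1 (fully open), then the shift along the tool's x, y, z in cm, then the turn, a rotation vector about the tool's x, y, z in rad. A call has 1 to 12 rows; each row shifts and turns the commanded pose from where the row before left it, along the tool's axes as they then stand; what a row does not reach is not made up. A row lasts 1/8 s, in which the tool goes at most 62.5 mm and 10.7 degrees, less where a joint would pass 70% of its speed; a pose out of reach is approached as far as the arm can. A call is refused whole if a number of a shift passes 6.25 or a number of a turn 0.188, either way. A call with a gripper value outside its range is refused whole. The fingers move at their own pace and stop on an object; the grip force is fixed at half the most. Time passes only in rows, so rows that do not move let the fingers close. It gives the time, the measured TCP pose, the force and the opening at its end, in the units of the state.
- r.observe(): the state, without advancing time (a new reading comes with each control period).
- capture(name): name is "side" or "top" or "wrist"; returns a dict with "color" (400x640x3 uint8, red, green, blue), "range_z" (400x640 float32, m along the optical axis (not along the pixel's ray), 0 where there is no reading), "mtx" (3x3 intrinsics, pixels), "position" and "attitude" of the camera in the world. Camera axes: x right, y up, looking along -z (the intrinsics and any distortion apply to the point x, -y, -z); pixel columns grow to the right and rows downward; lengths in m; the calibration is good to about 2 mm. A picture is of the moment at which its call begins.
- r.hand_in(): hands the job in, once; it reports no verdict.
The state is a dict: "time": time; "q": joint angles; "joint_velocities": joint speeds; "effort": joint torques, N m; "ee_pos": TCP position; "orientation": TCP orientation; "contact_force": force on the tool from outside, world axes, zero at the start; "torque": the same for the moment, N m; "finger_gap": finger opening in m.
Only numpy, scipy, OpenCV 4.12 (cv2) and the standard library are available. Lean on these libraries where they do the work, as an engineer would, in place of code of your own. Each camera call takes 0.05 s, during which the arm holds its last target.

## Working session

There is one attempt and no reset: what is moved stays moved. The work goes in short steps, Python scripts to look and compute and a tool call to move; the robot and the scene stay as the last step left them, time stands still between calls to the robot, and variables do not carry over. Pictures are saved under pics/ and viewed, and the job is handed in when it is done.

Besides the shell and the picture viewer there is one more tool, called after "Request:" as name(argument=value, ...) on one line, values as JSON. play_rows: Moves the arm, as the interface text tells. Its arguments: {"type":"object","properties":{"series":{"type":"array","items":{"type":"array","items":{"type":"number"}}}},"required":["series"]}

```bash
ls; mkdir -p pics; python3 - <<'E'
from rig import r,capture
import cv2,numpy as np
print(r.observe(), r.grasp_offset)
for n in ["side","top"]:
    c=capture(n); cv2.imwrite(f"pics/{n}0.png",c["color"][:,:,::-1]); print(n,c["mtx"],c["position"],c["attitude"])
    np.savez(f"{n}0.npz",**c)
E
```

```text
pics
{'time': 0.0, 'q': array([ 1.11689036,  0.47779559,  0.02232622,  1.55644195, -0.01147023,
        1.10930301, -0.08311919]), 'joint_velocities': array([-0.00036023, -0.0022095 , -0.00014096,  0.00174078, -0.00044382,
        0.00055508,  0.00045165]), 'effort': array([-4.41668290e-04, -5.96456659e+01,  1.60784461e+00, -2.81203544e+01,
        1.24589272e-02,  9.37049626e-03,  2.38308394e-05]), 'ee_pos': array([ 0.22858128, -0.63449334,  0.2303325 ]), 'orientation': array([ 0.95175476,  1.35480605, -0.95024099]), 'contact_force': array([-0.54048572, -0.06686657, -0.37055644]), 'torque': array([0.006928  , 0.01243856, 0.04337922]), 'finger_gap': 0.08548042057064024} 0.0187
side [[365.99506684   0.         318.91143818]
 [  0.         365.99506684 204.94412523]
 [  0.           0.           1.        ]] [ 0.36610881 -0.56269504  0.76572224] [ 0.68710467 -0.15445439 -0.39494285]
top [[506.96956652   0.         326.61180377]
 [  0.         506.96956652 192.02115503]
 [  0.           0.           1.        ]] [0.50362181 0.01694328 1.30416371] [ 0.06256122 -0.10071971 -1.5635481 ]
```

View pics/side0.png

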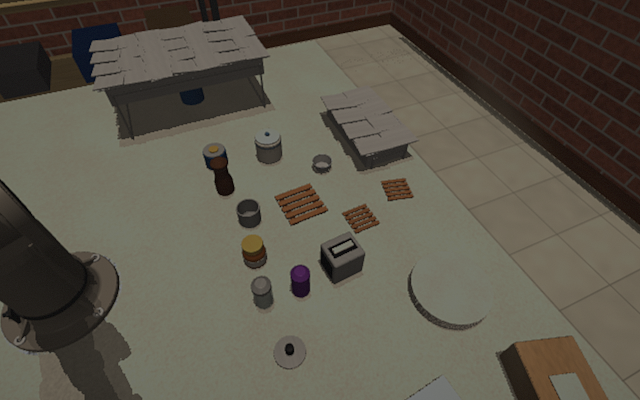

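View pics/top0.png

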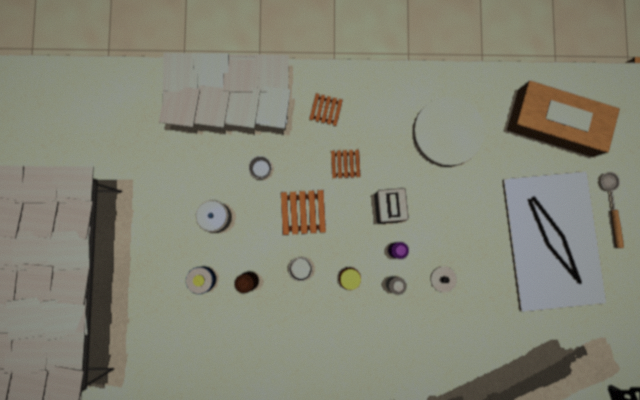

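The top view shows the row at about v=210: canister (212,216), large trivet (303,212), dispenser (392,205). The small trivets are at (346,163) and (326,109). The loose things run along v≈280:
- fuel can (200,280)
- mill (246,282)
- pot (301,268)
- jar (350,279)
- salt (397,285), with the purple decoy at (399,250)
- lid (444,279)
- foil cup (260,168)

Next I'll measure them by depth.

```bash
cat > h.py <<'E'
import numpy as np,cv2
from scipy.spatial.transform import Rotation as R
def cloud(c):
    z=c["range_z"].astype(float);K=c["mtx"];v,u=np.mgrid[:z.shape[0],:z.shape[1]]
    P=np.stack([(u-K[0,2])/K[0,0]*z,-(v-K[1,2])/K[1,1]*z,-z],-1)
    W=P@R.from_rotvec(c["attitude"]).as_matrix().T+c["position"]
    W[z<=0]=np.nan
    return W
def proj(c,p):
    q=R.from_rotvec(c["attitude"]).inv().apply(np.array(p)-c["position"]);K=c["mtx"]
    return K[0,0]*q[0]/-q[2]+K[0,2],K[1,1]*-q[1]/-q[2]+K[1,2]
def circ(W,x,y,rad,zlo,zhi):
    m=(np.hypot(W[...,0]-x,W[...,1]-y)<rad)&(W[...,2]>zlo)&(W[...,2]<zhi)
    p=W[m][:,:3]
    if len(p)<8:return None
    (cx,cy),rr=cv2.minEnclosingCircle(p[:,:2].astype(np.float32))
    return np.round([cx,cy,rr*2,p[:,0].mean(),p[:,1].mean(),np.median(p[:,2]),len(p)],4)
E
python3 - <<'E'
from h import *
c={k:v for k,v in np.load("top0.npz").items()};s={k:v for k,v in np.load("side0.npz").items()}
W=cloud(c);V=cloud(s)
px=dict(canister=(212,216,.091),trivet=(303,212,.008),disp=(392,205,.089),foil=(260,168,.028),can=(200,280,.058),mill=(246,282,.115),pot=(301,268,.052),jar=(350,279,.07),salt=(397,285,.085),purple=(399,250,.085),lid=(444,279,.009),small=(346,163,.008))
for n,(u,v,h) in px.items():
    w=W[v,u]; print(n,np.round(w,3))
    for it,X in (("top",W),("side",V)):
        print("   ",it,circ(X,w[0],w[1],.055,h-.008,h+.008))
print(np.nanmedian(W[300:330,250:330,2]),np.nanmedian(V[300:340,150:200,2]))
np.savez
for nm,X in (("top",W),("side",V)):
  # trivet by colour
  I=(c if nm=="top" else s)["color"].astype(int)
  m=(I[...,0]-I[...,2]>40)
  m&=(np.hypot(X[...,0]-W[212,303,0],X[...,1]-W[212,303,1])<.085)
  p=X[m]; print(nm,cv2.minAreaRect((p[:,:2]*1000).astype(np.float32)),len(p),np.median(p[:,2]))
E
```

```text
canister [0.571 0.26  0.091]
    top [5.735e-01 2.663e-01 6.780e-02 5.729e-01 2.666e-01 8.480e-02 2.210e+02]
    side [5.718e-01 2.604e-01 5.990e-02 5.713e-01 2.640e-01 8.400e-02 9.700e+01]
trivet [0.587 0.046 0.008]
    top [5.872e-01 4.590e-02 1.101e-01 5.869e-01 4.600e-02 8.100e-03 1.313e+03]
    side [5.872e-01 4.590e-02 1.098e-01 5.863e-01 4.410e-02 8.300e-03 9.610e+02]
disp [ 0.6   -0.169  0.095]
    top [ 6.004e-01 -1.708e-01  9.590e-02  6.001e-01 -1.717e-01  8.430e-02
  7.510e+02]
    side [ 6.002e-01 -1.747e-01  9.540e-02  5.997e-01 -1.754e-01  8.340e-02
  8.070e+02]
foil [0.701 0.158 0.005]
    top [6.990e-01 1.567e-01 5.940e-02 7.036e-01 1.594e-01 2.650e-02 1.150e+02]
    side [6.994e-01 1.570e-01 6.130e-02 7.015e-01 1.611e-01 2.600e-02 1.070e+02]
can [0.418 0.292 0.055]
    top [4.166e-01 2.957e-01 6.590e-02 4.169e-01 2.948e-01 5.650e-02 5.790e+02]
    side [4.162e-01 2.955e-01 6.790e-02 4.163e-01 2.925e-01 5.670e-02 2.850e+02]
mill [0.418 0.173 0.118]
    top [4.131e-01 1.804e-01 4.560e-02 4.134e-01 1.803e-01 1.130e-01 2.840e+02]
    side [4.133e-01 1.780e-01 4.580e-02 4
[... 847 characters left out ...]
0.306  0.036]
    top [ 4.209e-01 -3.064e-01  1.097e-01  4.196e-01 -3.070e-01  6.200e-03
  9.640e+02]
    side [ 4.208e-01 -3.063e-01  1.099e-01  4.198e-01 -3.104e-01  8.200e-03
  1.245e+03]
small [ 0.715 -0.064  0.006]
    top [ 7.154e-01 -6.430e-02  1.101e-01  7.143e-01 -6.390e-02  4.200e-03
  1.103e+03]
    side [ 7.155e-01 -6.420e-02  1.098e-01  7.138e-01 -6.540e-02  4.200e-03
  9.020e+02]
0.0014232983771529373 0.0007835134576018588
top ((587.8963623046875, 46.29932403564453), (111.4283447265625, 110.3305892944336), 3.452597141265869) 1454 0.00875439576989967
side ((586.9441528320312, 44.57621765136719), (109.64065551757812, 109.71424865722656), 4.359940052032471) 900 0.00876146096115088
```

```bash
python3 - <<'E'
import cv2
a=cv2.imread("pics/top0.png")[130:310,170:470]; cv2.imwrite("pics/crop0.png",cv2.resize(a,None,fx=2.6,fy=2.6,interpolation=2))
E
```

```text
(no output)
```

View pics/crop0.png

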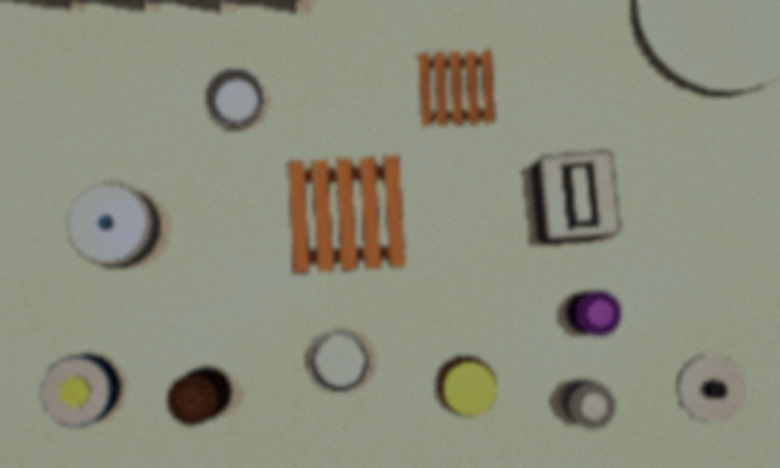

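```bash
cat >> h.py <<'E'
DOWN=None
def plan(ee,rv,target,Rt):
    A=R.from_rotvec(rv); d=A.inv().apply(np.array(target)-ee)*100
    return np.round(d,2), np.round((A.inv()*Rt).as_rotvec(),3)
E
python3 - <<'E'
from h import *
from rig import r,capture
o=r.observe(); print(np.round(R.from_rotvec(o["orientation"]).as_matrix(),3))
a=cv2.imread("pics/side0.png")[130:320,190:330]; cv2.imwrite("pics/crop1.png",cv2.resize(a,None,fx=3.1,fy=3.1,interpolation=2))
c=capture("wrist");cv2.imwrite("pics/w0.png",c["color"][:,:,::-1])
E
```

```text
[[-0.001  0.941  0.339]
 [ 0.001  0.339 -0.941]
 [-1.    -0.    -0.002]]
```

View pics/crop1.png

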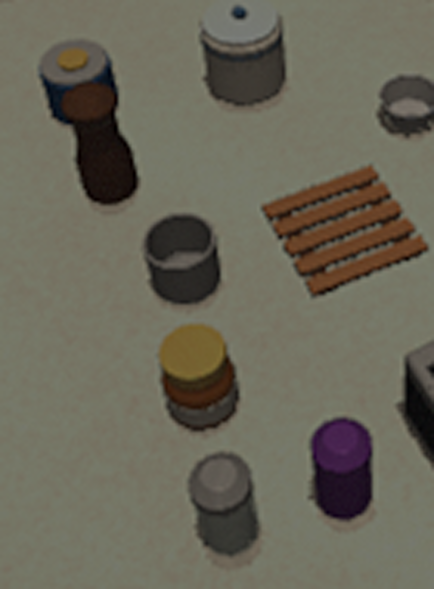

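View pics/w0.png

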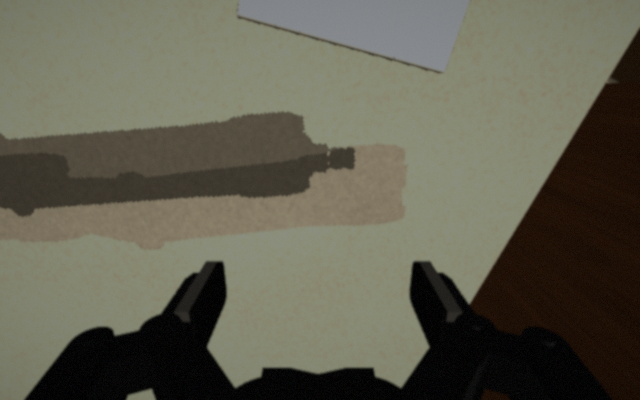

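Request:
play_rows(series=[[1, 0, 0, 0, 0.173, 0, 0], [1, 0, 0, 0, 0.173, 0, 0], [1, 0.3, 1.9, -5, 0, 0, 0], [1, 0.3, 1.9, -5, 0, 0, 0], [1, 0.3, 1.9, -5, 0, 0, 0], [1, 0.3, 1.9, -5, 0, 0, 0], [1, 0.3, 1.9, -5, 0, 0, 0], [1, 0.3, 1.9, -5, 0, 0, 0], [1, 0.3, 1.9, -5, 0, 0, 0], [1, 0.3, 1.9, -5, 0, 0, 0], [1, 0.3, 1.9, -5, 0, 0, 0], [1, 0, 0, 0, 0, 0, 0]])

```text
time: 1.65
ee_pos: [0.4011, -0.1812, 0.2042]
orientation: [1.205, 1.213, -1.203]
contact_force: [0.4, -1.2, -0.1]
finger_gap: 0.0855
```

```bash
cat > g.py <<'E'
import sys
from h import *
from rig import r
Rt=R.from_matrix(np.array([[0,1,0],[0,0,-1],[-1,0,0]]))
o=r.observe();print("t",round(o["time"],2),"ee",np.round(o["ee_pos"],4),"gap",round(o["finger_gap"],4),"F",np.round(o["contact_force"],1))
if len(sys.argv)>3: print(plan(o["ee_pos"],o["orientation"],[float(a) for a in sys.argv[1:4]],Rt))
E
python3 g.py .4213 -.0712 .2
```

```text
t 1.65 ee [ 0.4011 -0.1812  0.2042] gap 0.0855 F [ 0.4 -1.2 -0.1]
(array([  0.43,   2.1 , -10.99]), array([ 0.007, -0.001, -0.   ]))
```

Request:
play_rows(series=[[1, 0.4, 0.7, -3.6, 0.007, 0, 0], [1, 0, 0.7, -3.7, 0, 0, 0], [1, 0, 0.7, -3.7, 0, 0, 0], [1, 0, 0, 0, 0, 0, 0], [1, 4, 0, 0, 0, 0, 0], [1, 4, 0, 0, 0, 0, 0], [1, 0, 0, 0, 0, 0, 0]])

```text
time: 2.52
ee_pos: [0.4189, -0.0766, 0.1183]
orientation: [1.213, 1.21, -1.22]
contact_force: [-0.6, -0.4, 0.4]
finger_gap: 0.0855
```

```bash
python3 g.py .4215 -.0712 .018; python3 - <<'E'
from rig import *
import cv2
c=capture("wrist");cv2.imwrite("pics/w1.png",c["color"][:,:,::-1])
E
```

```text
t 2.52 ee [ 0.4189 -0.0766  0.1183] gap 0.0855 F [-0.6 -0.4  0.4]
(array([10.03,  0.32, -0.54]), array([-0.009, -0.   ,  0.006]))
```

View pics/w1.png

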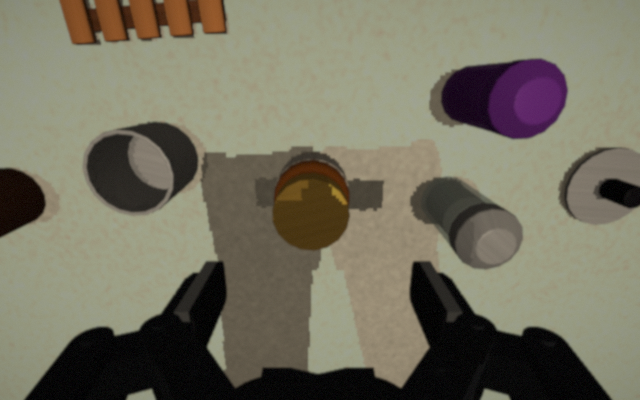

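The wrist view shows the jar (310,210) between the fingers, the pot to its left at (140,170) and the salt to its right at (480,230). I'll go down and grip.

Request:
play_rows(series=[[1, 0, 0.3, -0.5, 0, 0, 0], [1, 3, 0, 0, 0, 0, 0], [1, 3, 0, 0, 0, 0, 0], [1, 2, 0, 0, 0, 0, 0], [1, 1, 0, 0, 0, 0, 0], [1, 1, 0, 0, 0, 0, 0], [0, 0, 0, 0, 0, 0, 0], [0, 0, 0, 0, 0, 0, 0], [0, 0, 0, 0, 0, 0, 0], [0, 0, 0, 0, 0, 0, 0], [0, 0, 0, 0, 0, 0, 0], [0, 0, 0, 0, 0, 0, 0]])

```text
time: 4.08
ee_pos: [0.425, -0.0704, 0.0214]
orientation: [1.215, 1.204, -1.214]
contact_force: [-2.8, -0.4, 10.0]
finger_gap: 0.0534
```

Request:
play_rows(series=[[0, -1, 0, 0, 0, 0, 0], [0, -3, 0, 0, 0, 0, 0], [0, -4, 0, 0, 0, 0, 0], [0, -4, 0, 0, 0, 0, 0], [0, 0, 0, 0, 0, 0, 0]])

```text
time: 4.7
ee_pos: [0.4266, -0.0705, 0.1435]
orientation: [1.217, 1.2, -1.21]
contact_force: [-0.1, -1.1, -2.5]
finger_gap: 0.0535
```

```bash
python3 g.py .690 .052 .14; python3 - <<'E'
from rig import *
from h import *
c=capture("side");cv2.imwrite("pics/s2.png",c["color"][:,:,::-1])
E
```

```text
t 4.7 ee [ 0.4266 -0.0705  0.1435] gap 0.0535 F [-0.1 -1.1 -2.5]
(array([  0.51,  26.24, -12.45]), array([-0.008,  0.001, -0.007]))
```

View pics/s2.png

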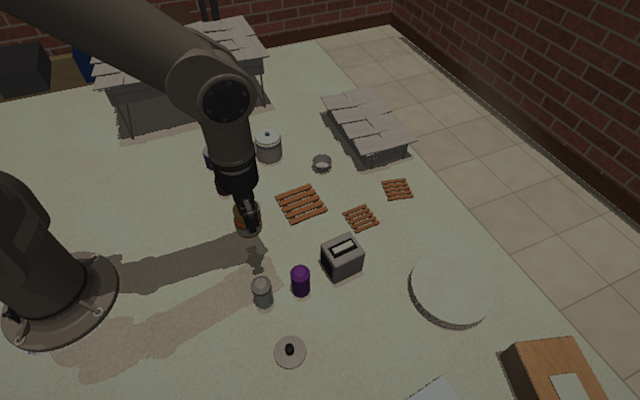

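Request:
play_rows(series=[[0, 0, 3.8, -1.8, -0.008, 0, -0.007], [0, 0, 3.8, -1.8, 0, 0, 0], [0, 0, 3.8, -1.8, 0, 0, 0], [0, 0, 3.8, -1.8, 0, 0, 0], [0, 0, 3.8, -1.8, 0, 0, 0], [0, 0, 3.8, -1.8, 0, 0, 0], [0, 0, 3.8, -1.7, 0, 0, 0], [0, 0, 0, 0, 0, 0, 0], [0, 0, 0, 0, 0, 0, 0]])

```text
time: 5.88
ee_pos: [0.6889, 0.0542, 0.1367]
orientation: [1.203, 1.217, -1.217]
contact_force: [-1.2, -0.2, -2.1]
finger_gap: 0.0537
```

```bash
python3 g.py .693 .052 .0225
```

```text
t 5.88 ee [0.6889 0.0542 0.1367] gap 0.0537 F [-1.2 -0.2 -2.1]
(array([11.41,  0.53,  0.21]), array([0.001, 0.001, 0.011]))
```

Request:
play_rows(series=[[0, 0, 0.5, 0.2, 0, 0, 0.011], [0, 3, 0, 0, 0, 0, 0], [0, 3, 0, 0, 0, 0, 0], [0, 3, 0, 0, 0, 0, 0], [0, 1.4, 0, 0, 0, 0, 0], [0, 0.5, 0, 0, 0, 0, 0], [0, 0.3, 0, 0, 0, 0, 0], [0, 0, 0, 0, 0, 0, 0]])

```text
time: 6.88
ee_pos: [0.6966, 0.0527, 0.0276]
orientation: [1.211, 1.206, -1.205]
contact_force: [-0.5, 0.0, -3.1]
finger_gap: 0.0533
```

```bash
python3 g.py .693 .052 .0215
```

```text
t 6.88 ee [0.6966 0.0527 0.0276] gap 0.0533 F [-0.5  0.  -3.1]
(array([ 0.61, -0.36,  0.07]), array([ 0.001, -0.   , -0.005]))
```

Request:
play_rows(series=[[0, 0.4, -0.3, 0, 0, 0, 0], [0, 0.1, 0, 0, 0, 0, 0], [0, 0.1, 0, 0, 0, 0, 0], [0, 0, 0, 0, 0, 0, 0]])

```text
time: 7.38
ee_pos: [0.6927, 0.0527, 0.0216]
orientation: [1.21, 1.207, -1.206]
contact_force: [-4.0, -1.2, 5.6]
finger_gap: 0.0534
```

Request:
play_rows(series=[[0.8, 0, 0, 0, 0, 0, 0], [0.8, 0, 0, 0, 0, 0, 0], [0.8, 0, 0, 0, 0, 0, 0], [0.8, -1, 0, 0, 0, 0, 0], [0.8, -3, 0, 0, 0, 0, 0], [0.8, -4, 0, 0, 0, 0, 0], [0.8, -4, 0, 0, 0, 0, 0], [1, 0, 0, 0, 0, 0, 0]])

```text
time: 8.38
ee_pos: [0.6953, 0.0532, 0.1457]
orientation: [1.215, 1.201, -1.199]
contact_force: [-0.6, 0.2, -0.9]
finger_gap: 0.0835
```

```bash
python3 g.py .4452 .051 .14
```

```text
t 8.38 ee [0.6953 0.0532 0.1457] gap 0.0835 F [-0.6  0.2 -0.9]
(array([  0.27, -25.01,   0.21]), array([ 0.001, -0.001, -0.012]))
```

Request:
play_rows(series=[[1, 0, -4, 0, 0, 0, -0.012], [1, 0, -4.2, 0, 0, 0, 0], [1, 0, -4.2, 0, 0, 0, 0], [1, 0, -4.2, 0, 0, 0, 0], [1, 0, -4.2, 0, 0, 0, 0], [1, 0, -4.2, 0.2, 0, 0, 0], [1, 0, 0, 0, 0, 0, 0], [1, 0, 0, 0, 0, 0, 0]])

```text
time: 9.38
ee_pos: [0.4432, 0.0505, 0.1424]
orientation: [1.205, 1.215, -1.214]
contact_force: [1.0, -0.1, 0.2]
finger_gap: 0.0854
```

```bash
python3 g.py .4452 .051 .016;python3 - <<'E'
from rig import *
from h import *
c=capture("top")
W=cloud(c);print(circ(W,.69,.052,.05,.062,.078))
c=capture("wrist");cv2.imwrite("pics/w2.png",c["color"][:,:,::-1])
E
```

```text
t 9.38 ee [0.4432 0.0505 0.1424] gap 0.0854 F [ 1.  -0.1  0.2]
(array([12.64,  0.29, -0.04]), array([ 0.001, -0.   ,  0.007]))
[6.885e-01 5.410e-02 4.980e-02 6.882e-01 5.390e-02 7.090e-02 3.210e+02]
```

View pics/w2.png

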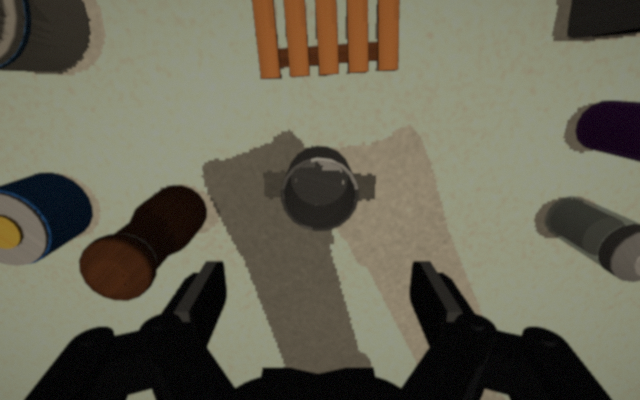

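Top depth puts the jar at (0.6885, 0.054), which is on target. The wrist view shows the pot at (320,190), centred between the fingers.

Request:
play_rows(series=[[1, 0, 0.3, 0, 0, 0, 0.007], [1, 4, 0, 0, 0, 0, 0], [1, 4, 0, 0, 0, 0, 0], [1, 3, 0, 0, 0, 0, 0], [1, 1.3, 0, 0, 0, 0, 0], [1, 0, 0, 0, 0, 0, 0], [0, 0, 0, 0, 0, 0, 0], [0, 0, 0, 0, 0, 0, 0], [0, 0, 0, 0, 0, 0, 0], [0, 0, 0, 0, 0, 0, 0], [0, 0, 0, 0, 0, 0, 0]])

```text
time: 10.85
ee_pos: [0.4464, 0.0506, 0.0207]
orientation: [1.209, 1.208, -1.207]
contact_force: [-1.4, -0.2, 7.5]
finger_gap: 0.0571
```

```bash
python3 g.py .4452 .051 .016
```

```text
t 10.85 ee [0.4464 0.0506 0.0207] gap 0.0571 F [-1.4 -0.2  7.5]
(array([ 0.47, -0.12, -0.04]), array([ 0.001, -0.   , -0.002]))
```

Request:
play_rows(series=[[0, -1, 0, 0, 0, 0, 0], [0, -3, 0, 0, 0, 0, 0], [0, -2, 0, 0, 0, 0, 0], [0, 0, 3.5, 0.1, 0, 0, 0], [0, 0, 3.5, 0.1, 0, 0, 0], [0, 0, 3.5, 0.2, 0, 0, 0], [0, 0, 3.5, 0.1, 0, 0, 0], [0, 0, 0, 0, 0, 0, 0], [0, 0, 0, 0, 0, 0, 0]])

```text
time: 11.98
ee_pos: [0.5845, 0.0456, 0.0793]
orientation: [1.208, 1.211, -1.21]
contact_force: [0.1, 0.0, -1.2]
finger_gap: 0.0574
```

```bash
python3 g.py .588 .0455 .0305
```

```text
t 11.97 ee [0.5845 0.0456 0.0793] gap 0.0574 F [ 0.1  0.  -1.2]
(array([4.88, 0.35, 0.01]), array([ 0.001, -0.   ,  0.002]))
```

Request:
play_rows(series=[[0, 2, 0.3, 0, 0, 0, 0], [0, 2, 0, 0, 0, 0, 0], [0, 0.6, 0, 0, 0, 0, 0], [0, 0, 0, 0, 0, 0, 0]])

```text
time: 12.48
ee_pos: [0.5876, 0.0456, 0.032]
orientation: [1.207, 1.212, -1.211]
contact_force: [-0.6, -0.5, -0.8]
finger_gap: 0.0574
```

```bash
python3 g.py .588 .0455 .0295
```

```text
t 12.47 ee [0.5876 0.0456 0.032 ] gap 0.0574 F [-0.6 -0.5 -0.8]
(array([0.25, 0.04, 0.01]), array([0.001, 0.   , 0.003]))
```

Request:
play_rows(series=[[0, 0.15, 0, 0, 0, 0, 0], [0, 0.1, 0, 0, 0, 0, 0], [0, 0.1, 0, 0, 0, 0, 0], [0, 0, 0, 0, 0, 0, 0]])

```text
time: 12.98
ee_pos: [0.5885, 0.0456, 0.0296]
orientation: [1.208, 1.21, -1.209]
contact_force: [-0.3, 0.2, -1.3]
finger_gap: 0.0572
```

Request:
play_rows(series=[[0, 0.1, 0, 0, 0, 0, 0], [0, 0.1, 0, 0, 0, 0, 0], [0, 0, 0, 0, 0, 0, 0]])

```text
time: 13.35
ee_pos: [0.5885, 0.0456, 0.0287]
orientation: [1.208, 1.21, -1.209]
contact_force: [-5.2, -0.8, 10.4]
finger_gap: 0.0571
```

Request:
play_rows(series=[[1, 0, 0, 0, 0, 0, 0], [1, 0, 0, 0, 0, 0, 0], [1, 0, 0, 0, 0, 0, 0], [1, -2, 0, 0, 0, 0, 0], [1, -4, 0, 0, 0, 0, 0], [1, -4, 0, 0, 0, 0, 0], [1, 0, -3, 5, 0, 0, 0], [1, 0, -3, 5, 0, 0, 0], [1, 0, -3, 5, 0, 0, 0], [1, 0, -3, 5, 0, 0, 0], [1, 0, -3, 5, 0, 0, 0], [1, 0, 0, 0, 0, 0, 0]])

```text
time: 14.85
ee_pos: [0.436, -0.2091, 0.1287]
orientation: [1.213, 1.205, -1.217]
contact_force: [1.0, 0.5, -0.2]
finger_gap: 0.0855
```

```bash
python3 g.py .4205 -.306 .12;python3 - <<'E'
from rig import *
from h import *
for n in ("top","side"):
    c=capture(n);W=cloud(c)
    print(n,"pot",circ(W,.587,.045,.045,.05,.068),"knob",circ(W,.421,-.306,.04,.02,.04))
    m=(np.hypot(W[...,0]-.421,W[...,1]+.306)<.045)&(W[...,2]>.0075)&(W[...,2]<.012)
    p=W[m];print("disc",cv2.minEnclosingCircle(p[:,:2].astype(np.float32)),len(p))
c=capture("wrist");cv2.imwrite("pics/w3.png",c["color"][:,:,::-1])
E
```

```text
t 14.85 ee [ 0.436  -0.2091  0.1287] gap 0.0855 F [ 1.   0.5 -0.2]
(array([ 0.9 , -1.47,  9.7 ]), array([-0.008,  0.002,  0.002]))
top pot [5.867e-01 4.700e-02 5.980e-02 5.892e-01 4.690e-02 6.000e-02 9.600e+01] knob None
disc ((0.0, 0.0), 0.0) 0
side pot [5.867e-01 4.670e-02 6.220e-02 5.869e-01 4.660e-02 5.800e-02 1.720e+02] knob [ 4.190e-01 -3.124e-01  1.780e-02  4.189e-01 -3.136e-01  3.260e-02
  8.000e+01]
disc ((0.4190787374973297, -0.31165415048599243), 0.033022522926330566) 691
```

View pics/w3.png

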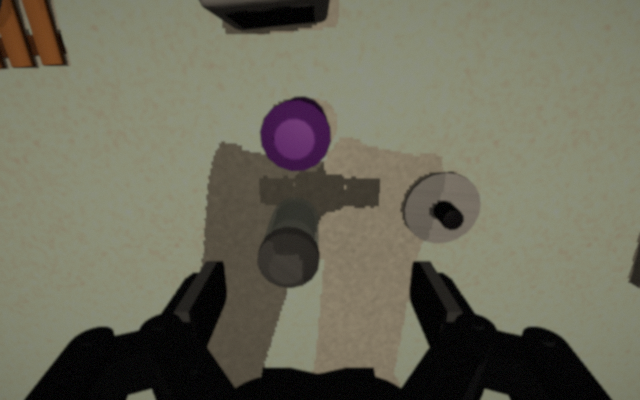

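The pot sits at (0.5867, 0.047). The wrist view shows the lid to the right at (442,207), and the salt and purple shaker at (290,250) and (295,135).

```bash
python3 - <<'E'
from h import *
for n in ("top0","side0"):
    W=cloud(dict(np.load(n+".npz")))
    print(n,circ(W,.419,-.31,.04,.02,.04),circ(W,.419,-.31,.045,.0075,.0125))
E
```

```text
top0 [ 4.174e-01 -3.109e-01  1.780e-02  4.183e-01 -3.100e-01  3.370e-02
  4.700e+01] [ 4.228e-01 -3.086e-01  8.710e-02  4.190e-01 -3.104e-01  1.000e-02
  3.250e+02]
side0 [ 4.191e-01 -3.135e-01  1.730e-02  4.190e-01 -3.136e-01  3.310e-02
  7.700e+01] [ 4.195e-01 -3.116e-01  6.640e-02  4.182e-01 -3.125e-01  9.400e-03
  6.910e+02]
```

Request:
play_rows(series=[[1, 0, -0.5, 3.4, -0.008, 0, 0.002], [1, 0, -0.5, 3.4, 0, 0, 0], [0.6, 0, -0.7, 3.4, 0, 0, 0], [0.6, 0, 0, 0, 0, 0, 0], [0.6, 4, 0, 0, 0, 0, 0], [0.6, 0, 0, 0, 0, 0, 0]])

```text
time: 15.75
ee_pos: [0.4218, -0.3035, 0.0859]
orientation: [1.201, 1.22, -1.201]
contact_force: [0.3, 0.7, 0.4]
finger_gap: 0.0516
```

```bash
python3 g.py .4192 -.311 .016; python3 - <<'E'
from rig import *
from h import *
c=capture("wrist");cv2.imwrite("pics/w4.png",c["color"][:,:,::-1])
W=cloud(c);print("knob",circ(W,.419,-.31,.04,.02,.04),circ(W,.419,-.31,.045,.0065,.0125))
E
```

```text
t 15.75 ee [ 0.4218 -0.3035  0.0859] gap 0.0516 F [0.3 0.7 0.4]
(array([ 6.99, -0.25,  0.78]), array([ 0.012, -0.004,  0.003]))
knob [ 4.202e-01 -3.126e-01  1.830e-02  4.219e-01 -3.123e-01  3.170e-02
  6.510e+02] [ 4.198e-01 -3.126e-01  6.620e-02  4.225e-01 -3.125e-01  8.100e-03
  5.178e+03]
```

View pics/w4.png

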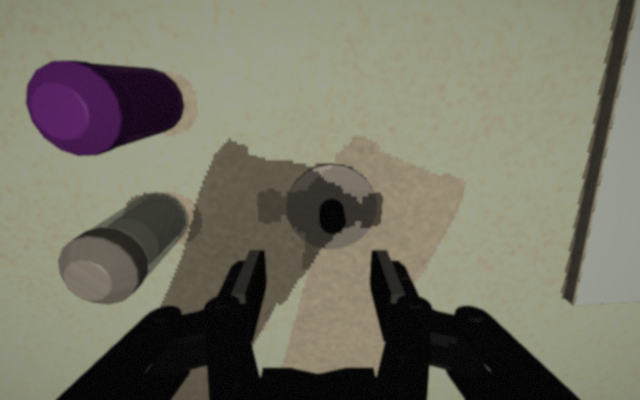

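Request:
play_rows(series=[[0.6, 0, -0.2, 0.9, 0.012, -0.004, 0.003], [0.6, 2, 0, 0, 0, 0, 0], [0.6, 2, 0, 0, 0, 0, 0], [0.6, 1.5, 0, 0, 0, 0, 0], [0.6, 0.8, 0, 0, 0, 0, 0], [0.6, 0, 0, 0, 0, 0, 0], [0.6, 0, 0, 0, 0, 0, 0]])

```text
time: 16.68
ee_pos: [0.4211, -0.3161, 0.0252]
orientation: [1.211, 1.201, -1.21]
contact_force: [0.6, 0.8, -0.3]
finger_gap: 0.0513
```

```bash
python3 g.py .42 -.3124 .016
```

```text
t 16.68 ee [ 0.4211 -0.3161  0.0252] gap 0.0513 F [ 0.6  0.8 -0.3]
(array([ 0.92, -0.12, -0.38]), array([-0.003,  0.004, -0.005]))
```

Request:
play_rows(series=[[0.6, 0, -0.1, -0.4, -0.003, 0.004, -0.005], [0.6, 0.8, 0, 0, 0, 0, 0], [0.6, 0, 0, 0, 0, 0, 0], [0, 0, 0, 0, 0, 0, 0], [0, 0, 0, 0, 0, 0, 0], [0, 0, 0, 0, 0, 0, 0], [0, 0, 0, 0, 0, 0, 0], [0, 0, 0, 0, 0, 0, 0]])

```text
time: 17.68
ee_pos: [0.4198, -0.312, 0.0169]
orientation: [1.209, 1.209, -1.21]
contact_force: [-1.9, 0.5, 4.9]
finger_gap: 0.0153
```

```bash
python3 g.py .42 -.3124 .016
```

```text
t 17.68 ee [ 0.4198 -0.312   0.0169] gap 0.0153 F [-1.9  0.5  4.9]
(array([0.09, 0.02, 0.04]), array([-0.   ,  0.   ,  0.001]))
```

Request:
play_rows(series=[[0, -1, 0, 0, 0, 0, 0], [0, -3, 0, 0, 0, 0, 0], [0, -4, 0, 0, 0, 0, 0], [0, -4, 0, 0, 0, 0, 0], [0, -3, 0, 0, 0, 0, 0], [0, 0, 2, -4.4, 0, 0, 0], [0, 0, 2, -4.4, 0, 0, 0], [0, 0, 2, -4.4, 0, 0, 0], [0, 0, 2, -4.4, 0, 0, 0], [0, 0, 2, -4.4, 0, 0, 0], [0, 0, 2, -4.4, 0, 0, 0], [0, 0, 2, -4.4, 0, 0, 0]])

```text
time: 19.18
ee_pos: [0.5603, -0.0026, 0.1669]
orientation: [1.209, 1.209, -1.21]
contact_force: [0.2, -1.2, -0.7]
finger_gap: 0.0153
```

Request:
play_rows(series=[[0, 0, 0, 0, 0, 0, 0], [0, 0, 0, 0, 0, 0, 0]])

```text
time: 19.42
ee_pos: [0.5595, -0.0044, 0.1664]
orientation: [1.208, 1.21, -1.211]
contact_force: [-0.2, -1.1, -0.3]
finger_gap: 0.0157
```

```bash
python3 g.py .5868 .0458 .09
```

```text
t 19.43 ee [ 0.5595 -0.0044  0.1664] gap 0.0157 F [-0.2 -1.1 -0.3]
(array([ 7.64,  2.74, -5.02]), array([0.   , 0.001, 0.002]))
```

Request:
play_rows(series=[[0, 0, 1.4, -2.5, 0, 0, 0.002], [0, 0, 1.3, -2.5, 0, 0, 0], [0, 0, 0, 0, 0, 0, 0], [0, 3, 0, 0, 0, 0, 0], [0, 3, 0, 0, 0, 0, 0], [0, 1.2, 0, 0, 0, 0, 0], [0, 0, 0, 0, 0, 0, 0], [0, 0, 0, 0, 0, 0, 0]])

```text
time: 20.42
ee_pos: [0.5878, 0.0457, 0.0957]
orientation: [1.211, 1.207, -1.208]
contact_force: [-0.3, 0.4, -0.6]
finger_gap: 0.0152
```

```bash
python3 g.py .5868 .0458 .073; python3 - <<'E'
from rig import *
from h import *
c=capture("side");W=cloud(c)
m=(np.hypot(W[...,0]-.587,W[...,1]-.046)<.045)&(W[...,2]>.0735)&(W[...,2]<.092)
p=W[m];print(cv2.minEnclosingCircle(p[:,:2].astype(np.float32)),len(p),p[:,2].mean())
a=c["color"][130:290,210:400,::-1];cv2.imwrite("pics/s5.png",cv2.resize(a,None,fx=3.5,fy=3.5,interpolation=2))
E
```

```text
t 20.43 ee [0.5878 0.0457 0.0957] gap 0.0152 F [-0.3  0.4 -0.6]
(array([ 2.27, -0.11, -0.  ]), array([-0.001, -0.   , -0.003]))
((0.5858944654464722, 0.04559141397476196), 0.032981790602207184) 278 0.08852650611829578
```

View pics/s5.png

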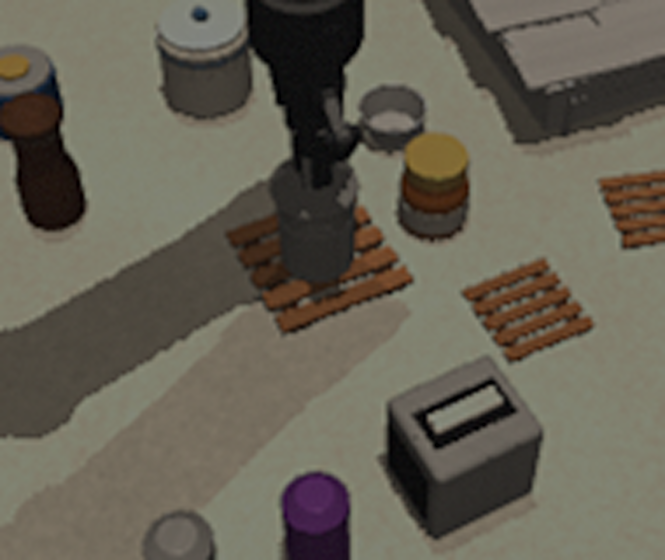

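The lid hovers over the pot, and the side depth agrees to about 1 mm. Lowering it.

Request:
play_rows(series=[[0, 1, 0, -0.05, 0, 0, 0], [0, 0.8, 0, 0, 0, 0, 0], [0, 0.3, 0, 0, 0, 0, 0], [0, 0.1, 0, 0, 0, 0, 0], [0, 0, 0, 0, 0, 0, 0]])

```text
time: 21.1
ee_pos: [0.5871, 0.0466, 0.0725]
orientation: [1.21, 1.208, -1.209]
contact_force: [0.0, 0.1, -0.7]
finger_gap: 0.0154
```

Request:
play_rows(series=[[0, 0.1, 0, 0, 0, 0, 0], [0, 0.05, 0, 0, 0, 0, 0], [0, 0, 0, 0, 0, 0, 0]])

```text
time: 21.48
ee_pos: [0.5874, 0.0467, 0.072]
orientation: [1.21, 1.208, -1.208]
contact_force: [-2.5, -1.2, 6.1]
finger_gap: 0.0156
```

Seated, with contact. Release, go up, and move to the salt.

Request:
play_rows(series=[[0.4, 0, 0, 0, 0, 0, 0], [0.4, 0, 0, 0, 0, 0, 0], [0.4, 0, 0, 0, 0, 0, 0], [0.4, -1, 0, 0, 0, 0, 0], [0.4, -3, 0, 0, 0, 0, 0], [0.4, -4, 0, 0, 0, 0, 0], [1, 0, -3, 4, 0, 0, 0], [1, 0, -3, 4, 0, 0, 0], [1, 0, -3, 4, 0, 0, 0], [1, 0, -3, 4, 0, 0, 0], [1, 0, -3, 4, 0, 0, 0], [1, 0, -1, 2.5, 0, 0, 0]])

```text
time: 22.98
ee_pos: [0.4249, -0.1805, 0.1514]
orientation: [1.211, 1.207, -1.211]
contact_force: [0.6, 0.4, -0.5]
finger_gap: 0.0853
```

```bash
python3 g.py .4075 -.184 .15; python3 - <<'E'
from rig import *
from h import *
for n in ("top","side"):
    c=capture(n);W=cloud(c)
    print(n,circ(W,.587,.046,.045,.055,.07),circ(W,.587,.046,.025,.075,.095),"salt",circ(W,.407,-.183,.04,.08,.09))
E
```

```text
t 22.98 ee [ 0.4249 -0.1805  0.1514] gap 0.0853 F [ 0.6  0.4 -0.5]
(array([ 0.14, -1.74,  0.36]), array([-0.003,  0.001, -0.001]))
top [5.857e-01 4.780e-02 6.580e-02 5.853e-01 4.800e-02 6.500e-02 4.990e+02] [5.855e-01 4.790e-02 1.800e-02 5.852e-01 4.790e-02 8.920e-02 4.700e+01] salt None
side [5.854e-01 4.780e-02 6.740e-02 5.844e-01 4.300e-02 6.500e-02 3.420e+02] [5.857e-01 4.610e-02 1.680e-02 5.852e-01 4.420e-02 8.760e-02 4.800e+01] salt [ 4.068e-01 -1.850e-01  3.950e-02  4.059e-01 -1.863e-01  8.430e-02
  2.010e+02]
```

Request:
play_rows(series=[[1, 0, -1.8, 0.3, -0.003, 0, 0], [1, 0, 0, 0, 0, 0, 0], [1, 3, 0, 0, 0, 0, 0], [1, 3, 0, 0, 0, 0, 0], [1, 0, 0, 0, 0, 0, 0]])

```text
time: 23.7
ee_pos: [0.4078, -0.18, 0.0895]
orientation: [1.206, 1.215, -1.207]
contact_force: [1.0, -0.3, 0.1]
finger_gap: 0.0852
```

```bash
python3 g.py .4068 -.184 .03; python3 - <<'E'
from rig import *
from h import *
c=capture("wrist");cv2.imwrite("pics/w6.png",c["color"][:,:,::-1])
W=cloud(c);print("salt",circ(W,.407,-.183,.04,.075,.09))
E
```

```text
t 23.7 ee [ 0.4078 -0.18    0.0895] gap 0.0852 F [ 1.  -0.3  0.1]
(array([ 5.95, -0.09,  0.41]), array([ 0.005, -0.002,  0.003]))
salt [ 4.085e-01 -1.842e-01  4.290e-02  4.120e-01 -1.841e-01  8.170e-02
  4.239e+03]
```

View pics/w6.png

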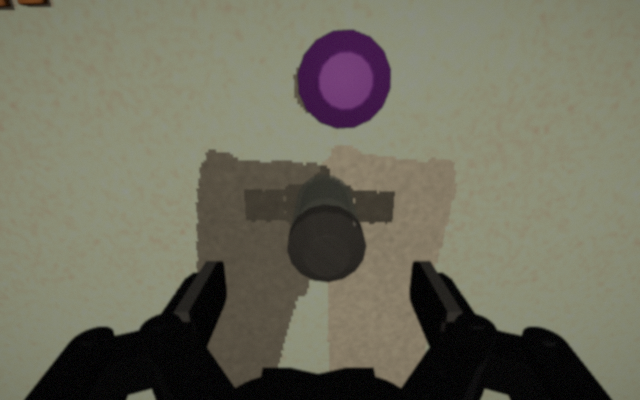

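The wrist view shows the salt at (327,243) between the fingers. The purple decoy is clear at (345,78).

Request:
play_rows(series=[[1, 1, 0, 0.4, 0.005, 0, 0.003], [1, 2, 0, 0, 0, 0, 0], [1, 2, 0, 0, 0, 0, 0], [1, 0.8, 0, 0, 0, 0, 0], [1, 0, 0, 0, 0, 0, 0], [0, 0, 0, 0, 0, 0, 0], [0, 0, 0, 0, 0, 0, 0], [0, 0, 0, 0, 0, 0, 0], [0, 0, 0, 0, 0, 0, 0], [0, 0, 0, 0, 0, 0, 0], [0, 0, 0, 0, 0, 0, 0]])

```text
time: 25.12
ee_pos: [0.4096, -0.1851, 0.0335]
orientation: [1.213, 1.205, -1.207]
contact_force: [-1.4, 3.1, 6.7]
finger_gap: 0.0414
```

```bash
python3 g.py .594 -.0655 .15
```

```text
t 25.12 ee [ 0.4096 -0.1851  0.0335] gap 0.0414 F [-1.4  3.1  6.7]
(array([-11.56,  18.47, -12.  ]), array([-0.002,  0.   , -0.005]))
```

Request:
play_rows(series=[[0, -1, 0, 0, 0, 0, 0], [0, -3, 0, 0, 0, 0, 0], [0, -4, 0, 0, 0, 0, 0], [0, -3, 0, 0, 0, 0, 0], [0, 0, 3.7, -2.4, 0, 0, 0], [0, 0, 3.7, -2.4, 0, 0, 0], [0, 0, 3.7, -2.4, 0, 0, 0], [0, 0, 3.7, -2.4, 0, 0, 0], [0, 0, 3.7, -2.4, 0, 0, 0], [0, 0, 0, 0, 0, 0, 0], [0, 0, 0, 0, 0, 0, 0]])

```text
time: 26.5
ee_pos: [0.593, -0.0663, 0.1434]
orientation: [1.212, 1.206, -1.209]
contact_force: [0.2, -0.1, -1.6]
finger_gap: 0.0412
```

```bash
python3 g.py .5955 -.0655 .045
```

```text
t 26.5 ee [ 0.593  -0.0663  0.1434] gap 0.0412 F [ 0.2 -0.1 -1.6]
(array([ 9.84,  0.22, -0.09]), array([-0.002,  0.   , -0.003]))
```

Request:
play_rows(series=[[0, 0, 0.2, -0.1, 0, 0, -0.003], [0, 3, 0, 0, 0, 0, 0], [0, 3, 0, 0, 0, 0, 0], [0, 3, 0, 0, 0, 0, 0], [0, 1, 0, 0, 0, 0, 0], [0, 0.5, 0, 0, 0, 0, 0], [0, 0, 0, 0, 0, 0, 0]])

```text
time: 27.38
ee_pos: [0.5966, -0.065, 0.0393]
orientation: [1.212, 1.206, -1.21]
contact_force: [-0.5, 0.5, -2.1]
finger_gap: 0.0412
```

```bash
python3 g.py .5955 -.0655 .033
```

```text
t 27.38 ee [ 0.5966 -0.065   0.0393] gap 0.0412 F [-0.5  0.5 -2.1]
(array([ 0.63, -0.11,  0.05]), array([-0.003,  0.   , -0.002]))
```

Request:
play_rows(series=[[0, 0.3, -0.1, 0, 0, 0, 0], [0, 0.2, 0, 0, 0, 0, 0], [0, 0.1, 0, 0, 0, 0, 0], [0, 0.1, 0, 0, 0, 0, 0], [0, 0, 0, 0, 0, 0, 0]])

```text
time: 28.0
ee_pos: [0.5955, -0.0647, 0.0335]
orientation: [1.211, 1.206, -1.21]
contact_force: [-4.6, 0.0, 13.7]
finger_gap: 0.0412
```

Request:
play_rows(series=[[0.75, -0.1, 0, 0, 0, 0, 0], [0.75, 0, 0, 0, 0, 0, 0], [0.75, 0, 0, 0, 0, 0, 0], [0.75, -1, 0, 0, 0, 0, 0], [0.75, -3, 0, 0, 0, 0, 0], [0.75, -4, 0, 0, 0, 0, 0], [0.75, -4, 0, 0, 0, 0, 0], [0.75, -4, 0, 0, 0, 0, 0], [0.75, 0, 0, 0, 0, 0, 0]])

```text
time: 29.12
ee_pos: [0.5973, -0.0647, 0.1968]
orientation: [1.215, 1.202, -1.205]
contact_force: [-0.1, -0.6, -0.3]
finger_gap: 0.064
```

```bash
python3 g.py .413 .179 .19; python3 - <<'E'
from rig import *
from h import *
for n in ("top","side"):
    c=capture(n);W=cloud(c)
    print(n,"salt",circ(W,.594,-.064,.04,.08,.09),"mill",circ(W,.413,.179,.04,.105,.12))
E
```

```text
t 29.12 ee [ 0.5973 -0.0647  0.1968] gap 0.064 F [-0.1 -0.6 -0.3]
(array([  0.52, -18.49, -24.33]), array([-0.002,  0.   , -0.008]))
top salt None mill [4.130e-01 1.799e-01 4.580e-02 4.137e-01 1.799e-01 1.123e-01 2.950e+02]
side salt [ 5.923e-01 -6.380e-02  3.640e-02  5.911e-01 -6.570e-02  8.470e-02
  1.340e+02] mill [4.134e-01 1.774e-01 4.570e-02 4.129e-01 1.744e-01 1.118e-01 1.730e+02]
```

Request:
play_rows(series=[[0.9, 0, -2.6, -3.5, 0, 0, -0.008], [0.9, 0, -2.6, -3.5, 0, 0, 0], [0.9, 0, -2.6, -3.5, 0, 0, 0], [0.9, 0, -2.6, -3.5, 0, 0, 0], [0.9, 0, -2.6, -3.5, 0, 0, 0], [0.9, 0, -2.7, -3.5, 0, 0, 0], [0.9, 0, -2.6, -3.3, 0, 0, 0], [0.9, 0, 0, 0, 0, 0, 0], [0.9, 0, 0, 0, 0, 0, 0]])

```text
time: 30.35
ee_pos: [0.4123, 0.1778, 0.1929]
orientation: [1.206, 1.214, -1.217]
contact_force: [-0.1, -0.7, 0.6]
finger_gap: 0.077
```

```bash
python3 g.py .4133 .179 .089; python3 - <<'E'
from rig import *
from h import *
c=capture("wrist");cv2.imwrite("pics/w7.png",c["color"][:,:,::-1])
W=cloud(c);print("mill",circ(W,.413,.179,.04,.1,.12))
E
```

```text
t 30.35 ee [0.4123 0.1778 0.1929] gap 0.077 F [-0.1 -0.7  0.6]
(array([10.39,  0.19, -0.12]), array([-0.002,  0.001,  0.008]))
mill [4.150e-01 1.798e-01 4.620e-02 4.180e-01 1.797e-01 1.100e-01 2.765e+03]
```

View pics/w7.png

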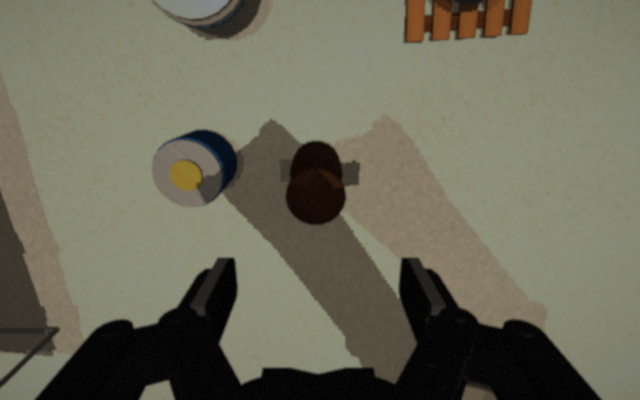

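The mill at (316,195) is centred, and the fuel can (195,168) is clear of the left finger.

Request:
play_rows(series=[[0.9, 0, 0.2, -0.1, 0, 0, 0.008], [0.9, 3, 0, 0, 0, 0, 0], [0.9, 3, 0, 0, 0, 0, 0], [0.9, 3, 0, 0, 0, 0, 0], [0.9, 1.3, 0, 0, 0, 0, 0], [0.9, 0, 0, 0, 0, 0, 0], [0, 0, 0, 0, 0, 0, 0], [0, 0, 0, 0, 0, 0, 0], [0, 0, 0, 0, 0, 0, 0], [0, 0, 0, 0, 0, 0, 0], [0, 0, 0, 0, 0, 0, 0]])

```text
time: 31.78
ee_pos: [0.4157, 0.18, 0.0921]
orientation: [1.213, 1.206, -1.208]
contact_force: [-1.5, -0.9, 8.1]
finger_gap: 0.0428
```

```bash
python3 g.py .4133 .179 .089
```

```text
t 31.77 ee [0.4157 0.18   0.0921] gap 0.0428 F [-1.5 -0.9  8.1]
(array([ 0.31, -0.24,  0.1 ]), array([-0.002, -0.001, -0.004]))
```

Request:
play_rows(series=[[0, -1, 0, 0, 0, 0, 0], [0, -2, 0, 0, 0, 0, 0], [0, -2, 0, 0, 0, 0, 0], [0, 0, 0, 0, 0, 0, 0], [0, 0, 3.3, 0.5, 0, 0, 0], [0, 0, 3.3, 0.5, 0, 0, 0], [0, 0, 3.3, 0.5, 0, 0, 0], [0, 0, 3.3, 0.5, 0, 0, 0], [0, 0, 3.3, 0.5, 0, 0, 0], [0, 0, 0, 0, 0, 0, 0], [0, 0, 0, 0, 0, 0, 0]])

```text
time: 33.15
ee_pos: [0.5783, 0.1543, 0.1399]
orientation: [1.21, 1.209, -1.211]
contact_force: [0.2, -0.2, -0.9]
finger_gap: 0.0425
```

```bash
python3 g.py .582 .1545 .1; python3 - <<'E'
from rig import *
from h import *
c=capture("side");a=c["color"][80:280,180:400,::-1];cv2.imwrite("pics/s8.png",cv2.resize(a,None,fx=3,fy=3,interpolation=2))
E
```

```text
t 33.15 ee [0.5783 0.1543 0.1399] gap 0.0425 F [ 0.2 -0.2 -0.9]
(array([ 3.99,  0.38, -0.02]), array([-0.002,  0.   ,  0.001]))
```

View pics/s8.png

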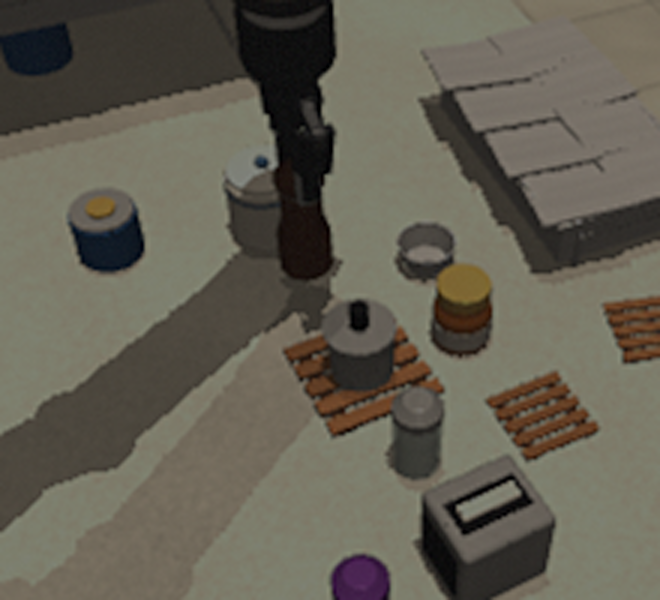

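The side crop shows the mill held upright at (303,230). The pot with its lid, the salt and the jar all stand in place. Lowering the mill.

Request:
play_rows(series=[[0, 1, 0.3, 0, 0, 0, 0], [0, 2, 0, 0, 0, 0, 0], [0, 0.8, 0, 0, 0, 0, 0], [0, 0.4, 0, 0, 0, 0, 0], [0, 0.2, 0, 0, 0, 0, 0], [0, 0, 0, 0, 0, 0, 0]])

```text
time: 33.95
ee_pos: [0.5827, 0.1543, 0.097]
orientation: [1.212, 1.207, -1.21]
contact_force: [-0.3, 0.7, -1.3]
finger_gap: 0.0429
```

Request:
play_rows(series=[[0, 0.3, -0.1, 0, 0, 0, 0], [0, 0.1, 0, 0, 0, 0, 0], [0, 0.1, 0, 0, 0, 0, 0], [0, 0, 0, 0, 0, 0, 0]])

```text
time: 34.45
ee_pos: [0.5819, 0.1542, 0.0922]
orientation: [1.212, 1.207, -1.21]
contact_force: [-1.0, -1.0, 2.8]
finger_gap: 0.0428
```

Request:
play_rows(series=[[0, 0.05, 0, 0, 0, 0, 0], [0.75, 0, 0, 0, 0, 0, 0], [0.75, 0, 0, 0, 0, 0, 0], [0.75, 0, 0, 0, 0, 0, 0], [0.75, -1, 0, 0, 0, 0, 0], [0.75, -3, 0, 0, 0, 0, 0], [0.75, -3, 0, 0, 0, 0, 0], [0.75, -3, 0, 0, 0, 0, 0], [0.75, 0, -4, 0, 0, 0, 0], [0.75, 0, -4, 0, 0, 0, 0], [0.75, 0, -4, 0, 0, 0, 0], [0.75, 0, 0, 0, 0, 0, 0]])

```text
time: 35.95
ee_pos: [0.459, 0.1545, 0.1918]
orientation: [1.209, 1.208, -1.209]
contact_force: [0.7, 0.8, 0.8]
finger_gap: 0.064
```

```bash
python3 - <<'E'
from rig import *
from h import *
T=np.array([.587,.0458]);th=.0628;M=np.array([[np.cos(th),np.sin(th)],[-np.sin(th),np.cos(th)]])
for n in ("top","side"):
    c=capture(n);W=cloud(c);cv2.imwrite(f"pics/{n}9.png",c["color"][:,:,::-1])
    for k,x,y,h in (("disc",.587,.046,.064),("salt",.594,-.064,.085),("mill",.581,.155,.113),("jar",.69,.053,.07),("can",.4166,.2955,.057),("foil",.699,.157,.0265)):
        q=circ(W,x,y,.045,h-.006,h+.006)
        print(n,k,None if q is None else (q,np.round(M@(q[:2]-T),4)))
E
```

```text
top disc (array([5.854e-01, 4.790e-02, 6.590e-02, 5.854e-01, 4.810e-02, 6.510e-02,
       4.960e+02]), array([-0.0015,  0.0022]))
top salt (array([ 5.922e-01, -6.220e-02,  4.110e-02,  5.919e-01, -6.280e-02,
        8.420e-02,  1.870e+02]), array([-0.0016, -0.1081]))
top mill (array([5.799e-01, 1.547e-01, 4.500e-02, 5.794e-01, 1.543e-01, 1.125e-01,
       2.510e+02]), array([-0.0003,  0.1091]))
top jar (array([6.887e-01, 5.400e-02, 4.960e-02, 6.882e-01, 5.400e-02, 7.090e-02,
       3.150e+02]), array([0.102 , 0.0018]))
top can None
top foil (array([6.992e-01, 1.567e-01, 5.920e-02, 7.040e-01, 1.602e-01, 2.720e-02,
       1.110e+02]), array([0.1189, 0.1036]))
side disc (array([5.868e-01, 4.790e-02, 6.830e-02, 5.846e-01, 4.390e-02, 6.490e-02,
       3.280e+02]), array([-0.0001,  0.0021]))
side salt (array([ 5.92e-01, -6.28e-02,  3.98e-02,  5.91e-01, -6.58e-02,  8.42e-02,
        1.52e+02]), array([-0.0018, -0.1087]))
side mill (array([5.789e-01, 1.528e-01, 4.430e-02, 5.781e-01, 1.496e-01, 1.124e-01,
       1.410e+02]), array([-0.0014,  0.1073]))
side jar (array([6.900e-01, 5.260e-02, 5.200e-02, 6.881e-01, 5.150e-02, 7.070e-02,
       2.180e+02]), array([0.1032, 0.0003]))
side can (array([4.169e-01, 2.952e-01, 6.750e-02, 4.163e-01, 2.923e-01, 5.650e-02,
       2.890e+02]), array([-0.1541,  0.2596]))
side foil (array([7.007e-01, 1.562e-01, 6.170e-02, 7.018e-01, 1.611e-01, 2.680e-02,
       1.070e+02]), array([0.1204, 0.103 ]))
```

View pics/side9.png

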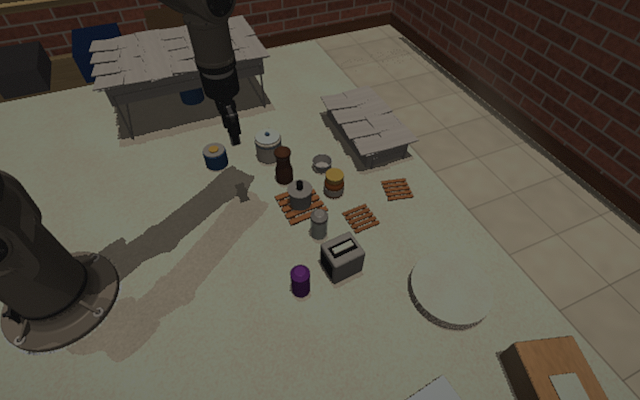

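View pics/top9.png

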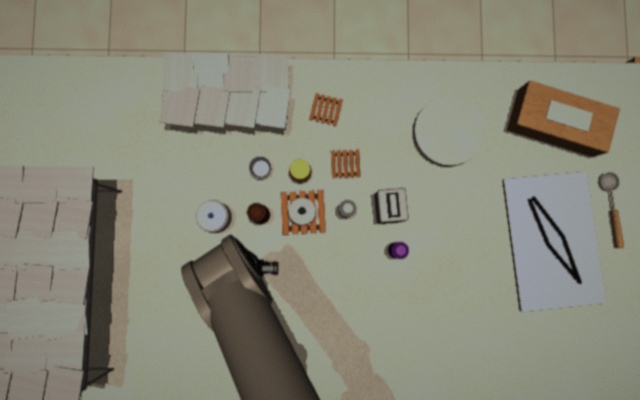

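The top view shows the lidded pot on the trivet (303,211), the salt (346,209), the mill (259,214) and the jar (300,170). The foil cup (260,168) hasn't moved, and neither has the fuel can (215,156 in the side view). The gripper is clear of everything, so I'm handing in.

```bash
python3 -c "
from rig import r
print(r.hand_in()); print(r.observe()['time'])"
```

```text
the job is handed in; nothing more can be done
None
the job is handed in; nothing more can be done
```

The condiment row is laid out and handed in after about 36 s of the 134 s allowed. I moved the jar, pot, lid, salt and mill in that order. Each was set down on a felt contact and released, and the gripper was clear of everything at hand-in.

Last checks used the top and side depth images, with positions in the trivet's frame. All are inside tolerance:

| Thing | Last measured position | Required |
|---|---|---|
| Pot | about 1 mm from the trivet's centre (measured before the lid went on) | within 12 mm |
| Lid | disc top at 65 mm against about 64 mm expected when seated; within about 2 mm of the pot's centre | within 8 mm of the pot |
| Salt | 108 mm along the row on the dispenser side, 2 mm off the row line | 95–125 mm, within 15 mm |
| Mill | 107–109 mm along the row on the canister side, about 1 mm off the row line | 95–125 mm, within 15 mm |
| Jar | 102–103 mm behind the centre, at most 2 mm sideways | 86–120 mm, within 15 mm |

- **Bystanders:** the fuel can and foil cup read within 2 mm of where they started. At the end the arm hid the fuel can from the top camera, so only the side camera checked it.
- **Uprightness:** I judged this by eye from the pictures and did not measure tilt.
- **Disagreement:** the two cameras differed by up to about 2 mm, which matches the stated calibration. No check failed.

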